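Clamp a lino block in the carving jig

TASK

Get the lino block ready for carving by pushing with the fingertips or the outside of the fingers, without picking anything up: push the block fully home into the corner of the jig, flat and flush against both wooden fences. Then push the toggle clamp's handle over and down until it snaps past centre and its rubber foot holds the block there by itself. Do not disturb the ink jar, brayer, pencil and marker that lie around the jig.

Things in the scene. Friction and masses are not known exactly. Their poses are not given: they have to be found in the camera images.
- jig: Carving jig: plywood board 12 mm thick, 215 (x) x 360 (y) mm, fixed on the table. Origin on its underside; x away from the robot, y to the left, z up, yawed by up to 0.22 rad. The board spans y -170 to +190 mm. On it stand two wooden fences 16 mm wide, tops at z = 25 mm: far fence, inner face at x = 60 mm, y -125 to 75 mm; left fence, inner face at y = 60 mm, x -87 to 68 mm.
- jig_corner (a point): The corner where the inner faces of the two fences meet, on the board's top: at (60, 60, 12) mm in the jig's frame. The block's far left corner belongs here.
- lino_block: The loose block: wood faced with grey lino, its right part carved with a disc of stripes; 90 (x) x 120 (y) x 22 (z) mm, 0.17 to 0.34 kg. Origin at the centre of its underside, axes along its sides. It starts flat on the board (underside at jig z = 12 mm), 1 to 6 cm short of the fences and turned up to 0.15 rad. Fully home, its origin is at x = 15, y = 0 mm in the jig's frame, axes parallel.
- clamp: Steel hold-down toggle clamp fixed on the board behind the left fence, at y = 120, x = -10 to 40 mm of the jig. Origin on the board's top (jig z = 12 mm), axes parallel to the jig's; its parts move in its y-z plane (x = 0). Base 50 x 62 mm. Open, the 15 mm wide arm rises from (y, z) = (0, 58) to (-52, 150) mm and the handle on its left: an open V between them, free for fingers from above.
- clamp_handle (a joint): Angle between the clamp's handle and arm, rad: 0 open (start), grows as the handle is pushed left (+y) and down; about 2.16 dead centre, about 2.23 the stop past centre, where it stays. Let go before centre, a spring throws it open again. A push square on the grip needs 1 to 2 N until the foot meets the block (about 1.9), then about 5 N to get over centre.
- handle_end (a point): Centre of the handle's free end. The handle's last 66 mm are a black grip, 19 mm wide (x), 15 mm thick. In the clamp's frame, (y, z) in mm by joint value: 0: (51, 144); 0.37: (76, 138); 0.71: (96, 131); 1.03: (112, 124); 1.34: (124, 116); 1.66: (135, 106); 1.85: (140, 98); 2.16: (147, 74); 2.23, snapped shut: (148, 64), the handle nearly level.
- handle_root (a point): The handle's pivot on the arm, 118 mm from handle_end. In the clamp's frame, (y, z) in mm by joint value: 0: (15, 32); 0.37: (19, 35); 0.71: (23, 39); 1.03: (26, 43); 1.34: (28, 48); 1.66: (29.5, 53); 1.85: (30, 55); 2.16 and 2.23: (30, 57.5).
- clamp_foot: The clamp's black rubber foot, 19 mm across, 12 mm thick, sprung on the end of the arm. Origin at the centre of its underside. Shut, it lies 85 mm in front (-y) of the clamp's origin and presses on the block 25 mm inside the block's left edge with about 10 N.
- ink_jar_tangerine: Bystander: closed round ink jar, 74 mm across, 85 mm tall, standing on the table beyond the jig; origin at the centre of its underside. Must not be moved.
- brayer: Bystander: ink roller with handle, 95 x 191 x 32 mm, lying on the table to the right of the jig; origin at its middle, on the table. Must not be moved.
- pencil: Bystander: pencil, 174 mm long, 8 mm thick, lying on the table in front of the jig; origin at its middle. Must not be moved.
- marker_a: Bystander: felt marker, 136 mm long, 16 mm thick, lying on the table beyond the jig; origin at its middle. Must not be moved.
There are look-alikes about, which are no part of the job. What is shaped like the lino_block but blue or red is not meant.

How it is judged (in metres and radians):
On the way, in this order (a step that is already met when the one before it is completed fails the run):
1. the block is home in the corner, flush with both fences, while the clamp is still open (x of lino_block in the frame of jig above 0.013 m and y of lino_block in the frame of jig above -0.0022 m and angle between the x axis of lino_block and the x axis of jig, either way round below 0.03 rad and value of joint clamp_handle below 0.8 rad), for 0.2 s.
2. the handle has snapped past centre (value of joint clamp_handle above 2.185 rad), for 0.2 s.
At the end, for the whole second after the job is handed in: The block lies flat in the jig's corner within about 2 mm of both fences and 0.03 rad of square; the clamp's handle has snapped past centre (joint above 2.185 rad) and stays there by itself, its foot pressing on the block with more than 5 N; the block is at rest (x of lino_block in the frame of jig between 0.013 and 0.0175 m and y of lino_block in the frame of jig between -0.0022 and 0.0025 m and angle between the x axis of lino_block and the x axis of jig, either way round below 0.03 rad and z of lino_block in the frame of jig below 0.0145 m and value of joint clamp_handle above 2.185 rad and contact force between clamp_foot and lino_block above 5 N and linear speed of lino_block below 0.01 m/s); the robot touches nothing.
It fails at once if the block is lifted or tipped off the jig (z of lino_block in the frame of jig above 0.018 m or angle between lino_block's own z axis and vertical above 0.12 rad).
It fails at once if a bystander (ink jar, brayer, pencil, marker) is moved by more than 15 mm (distance of any of ink_jar_tangerine, brayer, pencil, marker_a from where it was at the start of the episode above 0.015 m).
It also fails if it takes over 53 s, if anything falls off the work surface, if the arm or the gripper's body presses on something with over 40 N, if the wrist force passes 120 N, or if a joint passes its speed limit or range.

ROBOT

A 6-joint arm with a two-finger parallel gripper is mounted at the origin on the work surface; the furniture and walls round the work are solid. World frame = base frame: x ahead of the robot, y to its left, z up, the work surface at z = 0. Lengths are in m, angles in degrees, forces in N, time in s.
With the tool pointing down it reaches from about 0.275 to 0.75 m from the base axis. Payload 10.2 kg.
Tool frame: the origin (TCP) lies at the centre of the arm's flange, where the gripper is bolted on; the fingertips stand 173 mm ahead of it and the grasp point (between the pads) lies 155 mm ahead of it; z points along the fingers, y is the line along which they close (so a half turn about z gives the same grasp; the last joint's range is limited). The gripper opens to 85 mm and grips with 20 to 120 N. Pads are 22 mm wide; open, the fingers measure 114 mm over their backs; the gripper's body (76 mm by 85 mm) begins 54 mm behind the grasp point. The pads swing forward as they close: fully open they stand 13 mm farther back than shut.
Start: joints at [56.471, 17.928, 85.812, -0, 76.261, -12.8], TCP at [0.186, 0.491, 0.405] pointing down, gripper open.
Joint ranges: [-168.41, 168.41], [-55.51, 124.54], [10.69, 146.95], [-70.63, 250.63], [1, 178], [-165.06, 165.06]. Speed limits (degrees/s): [136.94, 136.94, 172.46, 180, 180, 180].

INTERFACE

Orientations are given as [roll, pitch, yaw] about the fixed x, y, z axes, in that order (R = Rz(yaw) Ry(pitch) Rx(roll)).
In Python, from station import bot, viewer, models gives the robot as it stands.
- The arm moves only by the tool jog_arm, never from a script. Its argument "series" is a list of rows, each an object of numbers: "tx", "ty", "tz": the shift along the tool's x, y, z in m; "rx", "ry", "rz": the turn, a rotation vector about the tool's x, y, z in rad; "jaw": the finger opening in m, from 0 to 0.0854. In form: [{"tx": .., "ty": .., "tz": .., "rx": .., "ry": .., "rz": .., "jaw": ..}, ...]. A call has exactly 10 rows; each row shifts and turns the commanded pose from where the row before left it, along the tool's axes as they then stand; what a row does not reach is not made up. A row lasts 1/10 s, in which the tool goes at most 50 mm and 8.59 degrees, less where a joint would pass 70% of its speed; a pose out of reach is approached as far as the arm can. A call with a gripper value outside its range is refused whole. The fingers move at their own pace and stop on an object; "grip_force" is the grip in N (left out, the last holds). Time passes only in rows, so rows that do not move let the fingers close, or fill a call up. It gives the time, the measured TCP pose, the force, the opening and the grip force at its end, in the units of the state.
- bot.get_obs(): the state, without advancing time (a new reading comes with each control period).
- viewer.get_image(name): name is "scene" or "top" or "wrist"; returns a dict with "color" (480x640x3 uint8, red, green, blue), "K" (3x3 intrinsics, pixels), "world_from_camera" (4x4, takes a point from camera to world coordinates). Camera axes: x right, y up, looking along -z (the intrinsics and any distortion apply to the point x, -y, -z); pixel columns grow to the right and rows downward; lengths in m; the calibration is good to about 2 mm. A picture is of the moment at which its call begins. There is no depth.
- bot.sign_off(): hands the job in; it is judged then, once.
Trained networks look in the newest picture that a camera, given by its name, has taken for a name from the list of things; names that differ only in an ending like _2 or _b are one class to them, and where a whole thing is asked for, a point or a joint stands for the part that bears it (a point fixed in the world has none). Each returns a list of dicts, best first, with "p" (0 to 1); they miss things now and then, are a little off and sometimes report something else, mostly with a low value. They report only what shows in the picture. A call takes as long as a camera call. They do not tell look-alikes from the thing itself.
- models.boxes_of(camera, target): "box" ([centre column, centre row, width, height] in pixels, round what is visible of it).
- models.regions_of(camera, target): "mask" (480x640 bool, what is visible of it) and "box" ([centre column, centre row, width, height] in pixels, round what is visible of it).
- models.pinpoint(camera, target): "pixel" ([row, column] in pixels: a listed point, or the origin of a listed thing).
The state is a dict: "time_s": time; "qpos": joint angles; "dq": joint speeds; "effort": joint torques, N m; "position": TCP position; "tcp_rot": TCP orientation; "ft_force": force on the tool from outside, world axes, zero at the start; "wrist_torque": the same for the moment, N m; "grip_width": opening from 0.0 (shut) to 1.0 (fully open); "grasp_force": force on a finger pad.
Only numpy, scipy, OpenCV 4.12 (cv2) and the standard library are available. Lean on these libraries where they do the work, as an engineer would, in place of code of your own. Each camera call takes 0.05 s, during which the arm holds its last target. There are 200 camera calls.

## Working session

There is one attempt and no reset: what is moved stays moved. The work goes in short steps, Python scripts to look and compute and a tool call to move; the robot and the scene stay as the last step left them, time stands still between calls to the robot, and variables do not carry over. Pictures are saved under pics/ and viewed, at most 10 in all, crops included, and the job is handed in when it is done.

Besides the shell and the picture viewer there is one more tool, called after "Call:" as name([rows], argument=value, ...), one row to a line, values as JSON. jog_arm: Moves the arm, as the interface text tells. Its arguments: {"type":"object","properties":{"series":{"type":"array"},"grip_force":{"type":"number"}},"required":["series"]}

```bash
mkdir -p pics; ls
python3 - <<'E'
from station import bot, viewer, models
import cv2, numpy as np
o=bot.get_obs(); print({k:np.round(v,3).tolist() for k,v in o.items()})
for c in ("scene","top"):
    im=viewer.get_image(c); cv2.imwrite(f"pics/{c}0.png",im["color"][:,:,::-1])
    print(c,np.round(im["K"],1).tolist(),np.round(im["world_from_camera"],3).tolist())
    for t in ("jig","jig_corner","lino_block","clamp","handle_end","handle_root","clamp_foot","ink_jar_tangerine","brayer","pencil","marker_a"):
        print(t,[(np.round(r["pixel"],1).tolist(),round(r["p"],2)) for r in models.pinpoint(c,t)[:4]])
E
```

```text
pics
{'time_s': 0.0, 'qpos': [56.47, 17.958, 85.856, 0.001, 76.259, -12.799], 'dq': [-0.02, 0.099, -0.062, -0.008, 0.058, 0.011], 'effort': [0.0, -41.227, -25.974, -0.0, 0.004, 0.0], 'position': [0.186, 0.491, 0.404], 'tcp_rot': [-179.929, -0.017, 159.269], 'ft_force': [0.798, -0.149, -0.507], 'wrist_torque': [0.02, -0.017, 0.045], 'grasp_force': 0.0, 'grip_width': 1.003}
scene [[478.2, 0.0, 322.8], [0.0, 478.2, 235.0], [0.0, 0.0, 1.0]] [[0.859, 0.351, -0.372, 0.123], [-0.511, 0.567, -0.646, -0.717], [-0.015, 0.745, 0.667, 0.81], [0.0, 0.0, 0.0, 1.0]]
jig [([289.1, 357.0], 0.78)]
jig_corner [([256.0, 358.4], 0.67)]
lino_block [([237.2, 178.4], 0.95), ([430.2, 307.6], 0.88), ([300.2, 368.1], 0.77)]
clamp []
handle_end [([194.5, 311.5], 0.92)]
handle_root [([243.2, 320.4], 0.79)]
clamp_foot [([234.5, 346.1], 0.55)]
ink_jar_tangerine [([271.3, 433.7], 0.9), ([291.1, 354.1], 0.56)]
brayer [([360.0, 466.3], 0.97), ([328.3, 305.4], 0.2)]
pencil [([327.9, 307.3], 0.74)]
marker_a [([241.0, 382.5], 0.69), ([253.4, 355.0], 0.25)]
top [[498.3, 0.0, 315.4], [0.0, 498.3, 242.7], [0.0, 0.0, 1.0]] [[0.009, 0.993, -0.117, 0.36], [-1.0, 0.012, 0.026, -0.04], [0.027, 0.117, 0.993, 1.258], [0.0, 0.0, 0.0, 1.0]]
jig [([226.5, 337.5], 0.71)]
jig_corner [([206.5, 308.8], 0.9)]
lino_block [([327.2, 432.2], 0.97), ([340.9, 187.9], 0.9), ([223.4, 358.4], 0.76)]
clamp [([227.3, 288.3], 0.57)]
handle_end [([227.3, 360.2], 0.37)]
handle_root [([227.2, 282.7], 0.78)]
clamp_foot [([215.5, 323.9], 0.41)]
ink_jar_tangerine [([156.5, 354.0], 0.91)]
brayer [([192.3, 442.0], 0.82)]
pencil [([289.0, 355.4], 0.69)]
marker_a [([169.8, 294.8], 0.73), ([158.5, 357.7], 0.3)]
```

View pics/scene0.png

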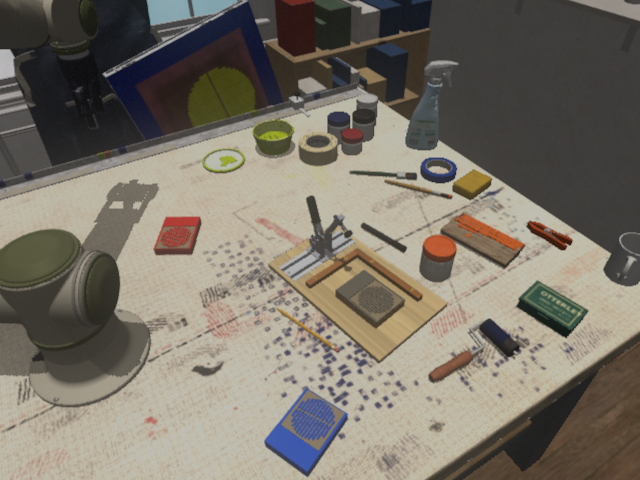

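View pics/top0.png

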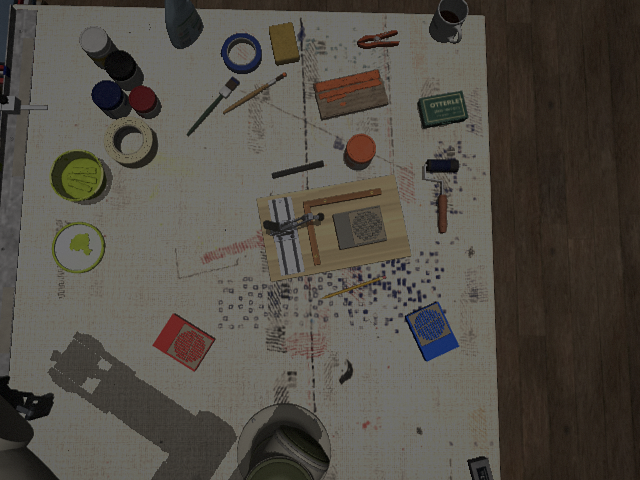

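The only grey candidate is at top (360,228) / scene (370,298). The blue one at top (432,332) and the red one at (185,342) are look-alikes lying off the jig. I choose the grey block on the board.

```bash
cat > h.py <<'E'
from station import bot, viewer, models
import cv2, numpy as np
from scipy.optimize import least_squares
def proj(im,P):
    T=np.linalg.inv(im["world_from_camera"]); p=np.atleast_2d(P)@T[:3,:3].T+T[:3,3]
    q=np.c_[p[:,0],-p[:,1],-p[:,2]]@im["K"].T; return q[:,:2]/q[:,2:]
def back(im,uv,z):
    uv=np.atleast_2d(uv); d=np.c_[uv,np.ones(len(uv))]@np.linalg.inv(im["K"]).T
    d=d*[1,-1,-1]; W=im["world_from_camera"]; d=d@W[:3,:3].T; o=W[:3,3]
    return o+d*((z-o[2])/d[:,2])[:,None]
def quad(mask):
    c=max(cv2.findContours(mask.astype(np.uint8),0,2)[0],key=cv2.contourArea)
    h=cv2.convexHull(c)
    for e in np.arange(1,20,.5):
        a=cv2.approxPolyDP(h,e,True)
        if len(a)==4: return a[:,0].astype(float)
def R2(a): return np.array([[np.cos(a),-np.sin(a)],[np.sin(a),np.cos(a)]])
def j2w(J,p): p=np.atleast_2d(p); return np.c_[p[:,:2]@R2(J[2]).T+J[:2],p[:,2]]
E
cat > m.py <<'E'
from h import *
from itertools import permutations
for c in ("top","scene"):
    im=viewer.get_image(c)
    for t,z in (("jig",.012),("lino_block",.034)):
        for r in models.regions_of(c,t)[:3]:
            q=quad(r["mask"]); 
            if q is None: print(c,t,"none");continue
            w=back(im,q,z)[:,:2]
            L=[(round(np.linalg.norm(w[i]-w[i-3])*1e3),round(np.degrees(np.arctan2(*(w[i-3]-w[i])[::-1])),1)) for i in range(4)]
            print(c,t,round(r["p"],2),q.tolist(),w.round(4).tolist(),L)
    n=im["color"]
    ce=(360,228) if c=="top" else (360,285)
    x,y=ce[0]-110,ce[1]-75
    k=cv2.resize(n[y:y+150,x:x+200],None,fx=4,fy=4,interpolation=cv2.INTER_CUBIC)
    cv2.imwrite(f"pics/{c}_crop.png",np.clip(k[:,:,::-1]*(1.6 if c=="top" else 1.2),0,255)); print("crop origin",x,y)
E
python3 m.py
```

```text
top jig 0.74 [[393.0, 175.0], [408.0, 255.0], [271.0, 280.0], [258.0, 199.0]] [[0.6846, -0.2702], [0.4786, -0.3062], [0.4123, 0.0376], [0.617, 0.0744]] [(209, np.float64(-170.1)), (350, np.float64(100.9)), (208, np.float64(10.2)), (351, np.float64(-78.9))]
top jig 0.69 [[264.0, 221.0], [281.0, 224.0], [283.0, 232.0], [272.0, 234.0]] [[0.5607, 0.058], [0.5536, 0.0151], [0.5333, 0.0097], [0.5278, 0.0373]] [(44, np.float64(-99.4)), (21, np.float64(-165.2)), (28, np.float64(101.1)), (39, np.float64(32.3))]
top lino_block 0.79 [[379.0, 206.0], [386.0, 239.0], [340.0, 249.0], [333.0, 214.0]] [[0.5989, -0.2301], [0.5158, -0.2471], [0.4895, -0.1326], [0.577, -0.1149]] [(85, np.float64(-168.5)), (117, np.float64(102.9)), (89, np.float64(11.4)), (117, np.float64(-79.3))]
top lino_block 0.73 [[174.0, 313.0], [214.0, 339.0], [194.0, 370.0], [153.0, 345.0]] [[0.3296, 0.2685], [0.2684, 0.1704], [0.1953, 0.2155], [0.2533, 0.3152]] [(116, np.float64(-121.9)), (86, np.float64(148.3)), (115, np.float64(59.8)), (89, np.float64(-31.5))]
top lino_block 0.68 [[438.0, 302.0], [458.0, 345.0], [426.0, 360.0]
[... 446 characters left out ...]
)), (355, np.float64(100.4))]
scene lino_block 0.89 [[363.0, 270.0], [403.0, 300.0], [376.0, 327.0], [335.0, 293.0]] [[0.5732, -0.1141], [0.5954, -0.2306], [0.5061, -0.2583], [0.4836, -0.1392]] [(119, np.float64(-79.2)), (93, np.float64(-162.8)), (121, np.float64(100.7)), (93, np.float64(15.7))]
scene lino_block 0.72 [[306.0, 387.0], [346.0, 413.0], [308.0, 475.0], [264.0, 442.0]] [[0.3215, -0.3015], [0.3561, -0.3804], [0.2499, -0.4358], [0.2135, -0.353]] [(86, np.float64(-66.3)), (120, np.float64(-152.4)), (90, np.float64(113.7)), (120, np.float64(25.5))]
crop origin 250 210[ WARN:0@0.954] global loadsave.cpp:1063 imwrite_ Unsupported depth image for selected encoder is fallbacked to CV_8U.
```

View pics/top_crop.png

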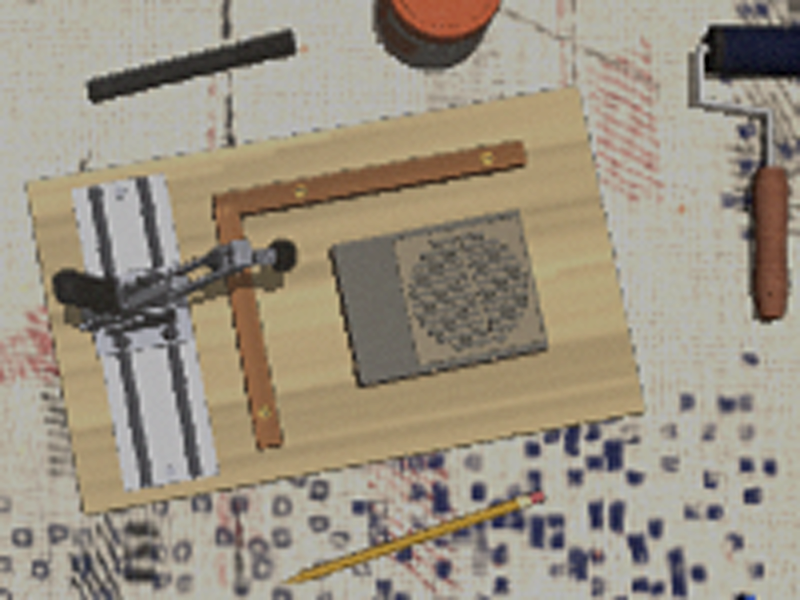

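View pics/scene_crop.png

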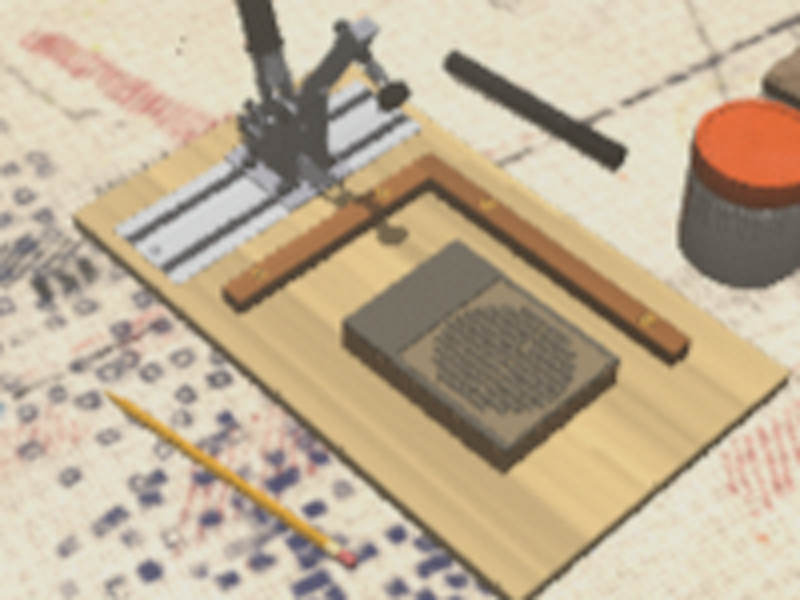

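The top crop shows the grey block, with its stripe disc on the right, 2-4 cm short of both fences. The clamp is open on the left, with the foot at top crop (283,256). I'll fit the poses from the corner pixels.

```bash
cat > fit.py <<'E'
from h import *
T=viewer.get_image("top"); S=viewer.get_image("scene")
cr=lambda L,o: np.array(L)/4.+o-0.375
J3=np.array([[107.5,190,12],[-107.5,190,12],[-107.5,-170,12],[107.5,-170,12],[60,60,25],[-87,60,25],[60,-125,25]])/1e3
tj=cr([[26,183],[86,512],[643,412],[578,87],[241,216],[283,442],[526,163]],[250,153])
sj=cr([[75,220],[790,378],[432,182],[240,300],[672,352]],[250,210]); si=[1,3,4,5,6]
B3=np.array([[45,60,34],[45,-60,34],[-45,-60,34],[-45,60,34]])/1e3
tb=cr([[331,246],[520,210],[548,348],[362,386]],[250,153]); sb=cr([[460,240],[618,372],[505,460],[343,322]],[250,210])
def fit(P,a,b,ib,who):
    f=lambda J:np.r_[(proj(T,j2w(J,P))-a).ravel()*("t" in who),(proj(S,j2w(J,P[ib]))-b).ravel()*("s" in who)]
    r=least_squares(f,[.55,-.13,.18],loss="soft_l1"); return r.x,np.abs(f(r.x)).max(),np.round(f(r.x),1).tolist()
for w in ("ts","t","s"):
    J,e,_=fit(J3,tj,sj,si,w); B,e2,_=fit(B3,tb,sb,[0,1,2,3],w)
    rel=R2(-J[2])@(B[:2]-J[:2]); print(w,J.round(4),round(e,2),B.round(4),round(e2,2),"rel mm",(rel*1e3).round(1),"dyaw",round(B[2]-J[2],3))
    if w=="ts":
        print(_); np.save("J.npy",J)
c=j2w(J,np.array([[.015,.120,.012]]))[0]; print("clamp",c)
for n,t in (("top","ink_jar_tangerine"),("top","marker_a"),("top","pencil"),("top","brayer")):
    for r in models.pinpoint(n,t)[:1]:
        print(t,(R2(-J[2])@(back(T,np.array(r["pixel"])[::-1],.01)[0][:2]-J[:2])).round(3))
E
python3 fit.py
```

```text
ts [ 0.5495 -0.1269  0.1894] 1.71 [ 0.5442 -0.1825  0.1955] 2.89 rel mm [-15.6 -53.6] dyaw 0.006
[0.6, 0.0, 0.3, 0.4, 0.6, 1.0, -0.2, 0.3, -0.1, -0.0, 1.2, -2.9, 0.0, -1.6, -0.2, -0.1]
t [ 0.5502 -0.127   0.1909] 0.84 [ 0.5453 -0.1817  0.2077] 0.42 rel mm [-15.2 -52.8] dyaw 0.017
s [ 0.5479 -0.1275  0.1817] 1.8 [ 0.542  -0.1848  0.1737] 1.14 rel mm [-16.2 -55.3] dyaw -0.008
clamp [ 0.54101207 -0.00677086  0.012     ]
ink_jar_tangerine [ 0.165 -0.073]
marker_a [0.156 0.075]
pencil [-0.16  -0.012]
brayer [ 0.042 -0.269]
```

Call:
jog_arm([
  {"rz": 0.1456, "jaw": 0},
  {"rz": 0.1456, "jaw": 0},
  {"rz": 0.1456, "jaw": 0},
  {"rz": 0.1456, "jaw": 0},
  {"rz": 0.1456, "jaw": 0},
  {"rz": 0.1456, "jaw": 0},
  {"rz": 0.1456, "jaw": 0},
  {"jaw": 0},
  {"jaw": 0},
  {"jaw": 0},
], grip_force=40)

```text
$.series[0]: bad value
```

```bash
cat > d.py <<'E'
from h import *
import sys
from scipy.spatial.transform import Rotation as Ro
J=np.array([.5500,-.1270,.190])
def tool():
    o=bot.get_obs(); R=Ro.from_euler("xyz",o["tcp_rot"],degrees=True).as_matrix(); p=np.array(o["position"]); return o,R,p
if __name__=="__main__":
    x,y,z=map(float,sys.argv[1:4]); o,R,p=tool()    # jig xy of finger axis (mm), tip height (mm)
    g=j2w(J,[[x/1e3,y/1e3,z/1e3+.173]])[0]; tip=p+R@[0,0,.173]
    print("tip jig",((R2(-J[2])@(tip[:2]-J[:2]))*1e3).round(1),(tip[2]*1e3).round(1),"yaw",o["tcp_rot"][2]-np.degrees(J[2]),"F jig",(R2(-J[2])@np.array(o["ft_force"][:2])).round(1),round(o["ft_force"][2],1),"t",o["time_s"])
    print("delta tool mm",(R.T@(g-p)*1e3).round(1))
E
python3 d.py -95 -53 100
python3 - <<'E'
from h import *
J=np.array([.5500,-.1270,.190])
for c in("top","scene"):
    im=viewer.get_image(c)
    for t,p in (("handle_end",(.015,.171,.156)),("handle_root",(.015,.135,.044)),("jig_corner",(.06,.06,.012))):
        print(c,t,proj(im,j2w(J,[p])).round(1),[(np.round(r["pixel"][::-1],1).tolist(),round(r["p"],2)) for r in models.pinpoint(c,t)[:2]])
E
```

```text
tip jig [-240.9  675.7] 231.7 yaw 148.38473681332087 F jig [-0.2  0.5] 0.1 t 1.8
delta tool mm [-506.2 -544.   131.7]
top handle_end [[265.3 223.3]] [([265.7, 222.3], 0.65)]
top handle_root [[283.1 227.8]] [([281.9, 228.0], 0.56)]
top jig_corner [[309.6 207.2]] [([309.4, 204.8], 0.93)]
scene handle_end [[310.7 196.2]] [([310.2, 194.4], 0.87)]
scene handle_root [[322.1 240.7]] [([321.6, 240.2], 0.96)]
scene jig_corner [[357.5 257.7]] [([360.1, 254.6], 0.79)]
```

Call:
jog_arm([
  {"tx": 0, "ty": 0, "tz": 0, "rx": 0, "ry": 0, "rz": 0.1456, "jaw": 0.0},
  {"tx": 0, "ty": 0, "tz": 0, "rx": 0, "ry": 0, "rz": 0.1456, "jaw": 0.0},
  {"tx": 0, "ty": 0, "tz": 0, "rx": 0, "ry": 0, "rz": 0.1456, "jaw": 0.0},
  {"tx": 0, "ty": 0, "tz": 0, "rx": 0, "ry": 0, "rz": 0.1456, "jaw": 0.0},
  {"tx": 0, "ty": 0, "tz": 0, "rx": 0, "ry": 0, "rz": 0.1456, "jaw": 0.0},
  {"tx": 0, "ty": 0, "tz": 0, "rx": 0, "ry": 0, "rz": 0.1456, "jaw": 0.0},
  {"tx": 0, "ty": 0, "tz": 0, "rx": 0, "ry": 0, "rz": 0.145, "jaw": 0.0},
  {"tx": 0, "ty": 0, "tz": 0, "rx": 0, "ry": 0, "rz": 0, "jaw": 0.0},
  {"tx": 0, "ty": 0, "tz": 0, "rx": 0, "ry": 0, "rz": 0, "jaw": 0.0},
  {"tx": 0, "ty": 0, "tz": 0, "rx": 0, "ry": 0, "rz": 0, "jaw": 0.0},
], grip_force=40)

```text
time_s: 3.2
position: [0.1858, 0.491, 0.4047]
tcp_rot: [-180.0, 0.0, 101.1]
ft_force: [-0.4, -0.5, -0.9]
grip_width: -0.0
grasp_force: 0.0
```

```bash
python3 d.py -95 -53 100
```

```text
tip jig [-240.9  675.7] 231.7 yaw 90.18855165921653 F jig [-0.5 -0.4] -0.9 t 3.2
delta tool mm [-729.1  143.5  131.7]
```

Call:
jog_arm([
  {"tx": -0.04, "ty": 0.008, "tz": 0, "rx": 0, "ry": 0, "rz": 0, "jaw": 0.0},
  {"tx": -0.04, "ty": 0.008, "tz": 0, "rx": 0, "ry": 0, "rz": 0, "jaw": 0.0},
  {"tx": -0.04, "ty": 0.008, "tz": 0, "rx": 0, "ry": 0, "rz": 0, "jaw": 0.0},
  {"tx": -0.04, "ty": 0.008, "tz": 0, "rx": 0, "ry": 0, "rz": 0, "jaw": 0.0},
  {"tx": -0.04, "ty": 0.008, "tz": 0, "rx": 0, "ry": 0, "rz": 0, "jaw": 0.0},
  {"tx": -0.04, "ty": 0.008, "tz": 0, "rx": 0, "ry": 0, "rz": 0, "jaw": 0.0},
  {"tx": -0.04, "ty": 0.008, "tz": 0, "rx": 0, "ry": 0, "rz": 0, "jaw": 0.0},
  {"tx": -0.04, "ty": 0.008, "tz": 0, "rx": 0, "ry": 0, "rz": 0, "jaw": 0.0},
  {"tx": -0.04, "ty": 0.008, "tz": 0, "rx": 0, "ry": 0, "rz": 0, "jaw": 0.0},
  {"tx": -0.04, "ty": 0.008, "tz": 0, "rx": 0, "ry": 0, "rz": 0, "jaw": 0.0},
])

```text
time_s: 4.2
position: [0.3403, 0.1118, 0.405]
tcp_rot: [179.9, 0.0, 101.0]
ft_force: [1.3, 1.0, -0.2]
grip_width: 0.003
grasp_force: 0.0
```

Call:
jog_arm([
  {"tx": -0.04, "ty": 0.008, "tz": 0, "rx": 0, "ry": 0, "rz": 0, "jaw": 0.0},
  {"tx": -0.04, "ty": 0.008, "tz": 0, "rx": 0, "ry": 0, "rz": 0, "jaw": 0.0},
  {"tx": -0.04, "ty": 0.008, "tz": 0, "rx": 0, "ry": 0, "rz": 0, "jaw": 0.0},
  {"tx": -0.04, "ty": 0.008, "tz": 0, "rx": 0, "ry": 0, "rz": 0, "jaw": 0.0},
  {"tx": -0.04, "ty": 0.008, "tz": 0.02, "rx": 0, "ry": 0, "rz": 0, "jaw": 0.0},
  {"tx": -0.04, "ty": 0.008, "tz": 0.02, "rx": 0, "ry": 0, "rz": 0, "jaw": 0.0},
  {"tx": -0.04, "ty": 0.008, "tz": 0.03, "rx": 0, "ry": 0, "rz": 0, "jaw": 0.0},
  {"tx": -0.04, "ty": 0.008, "tz": 0.03, "rx": 0, "ry": 0, "rz": 0, "jaw": 0.0},
  {"tx": -0.01, "ty": 0, "tz": 0.03, "rx": 0, "ry": 0, "rz": 0, "jaw": 0.0},
  {"tx": 0, "ty": 0, "tz": 0, "rx": 0, "ry": 0, "rz": 0, "jaw": 0.0},
])

```text
time_s: 5.2
position: [0.4644, -0.1984, 0.2721]
tcp_rot: [-179.7, -0.3, 100.9]
ft_force: [0.6, -0.7, -0.1]
grip_width: -0.001
grasp_force: 0.0
```

```bash
python3 d.py -95 -53 26
python3 - <<'E'
from h import *
from d import tool
im=viewer.get_image("scene"); o,R,p=tool(); uv=proj(im,[p+R@[0,0,.173],p+R@[0,0,.186]]); print(uv)
x,y=260,180
k=cv2.resize(im["color"][y:y+150,x:x+200],None,fx=4,fy=4,interpolation=cv2.INTER_CUBIC)
for u,v in uv: cv2.circle(k,(int((u-x)*4),int((v-y)*4)),3,(255,0,0),-1)
cv2.imwrite("pics/s2.png",k[:,:,::-1])
E
```

```text
tip jig [-98.4 -53.1] 99.1 yaw 90.00919804619797 F jig [ 0.5 -0.8] -0.1 t 5.2
delta tool mm [ 0.6  2.9 73.1]
[[342.33376941 293.1495814 ]
 [342.23011391 297.52267427]]
```

View pics/s2.png

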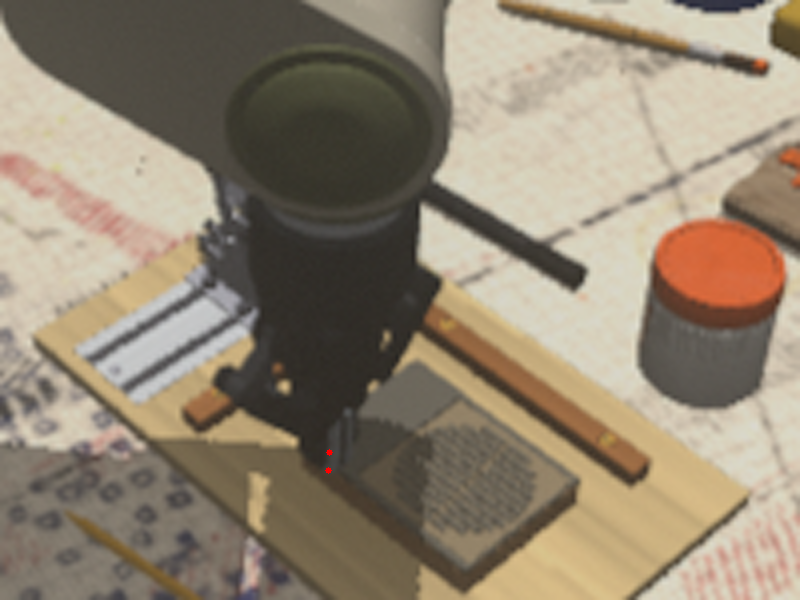

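The fingertip shows at crop (328,465), within a few mm of the 173 mm projection. It is in front of the near face and clear, so I'll descend and push.

Call:
jog_arm([
  {"tx": 0, "ty": 0.0, "tz": 0.02, "rx": 0, "ry": 0, "rz": 0, "jaw": 0.0},
  {"tx": 0, "ty": 0.0, "tz": 0.02, "rx": 0, "ry": 0, "rz": 0, "jaw": 0.0},
  {"tx": 0, "ty": 0.0, "tz": 0.02, "rx": 0, "ry": 0, "rz": 0, "jaw": 0.0},
  {"tx": 0, "ty": 0.0, "tz": 0.013, "rx": 0, "ry": 0, "rz": 0, "jaw": 0.0},
  {"tx": 0, "ty": 0.005, "tz": 0, "rx": 0, "ry": 0, "rz": 0, "jaw": 0.0},
  {"tx": 0, "ty": 0.006, "tz": 0, "rx": 0, "ry": 0, "rz": 0, "jaw": 0.0},
  {"tx": 0, "ty": 0.006, "tz": 0, "rx": 0, "ry": 0, "rz": 0, "jaw": 0.0},
  {"tx": 0, "ty": 0.006, "tz": 0, "rx": 0, "ry": 0, "rz": 0, "jaw": 0.0},
  {"tx": 0, "ty": 0.006, "tz": 0, "rx": 0, "ry": 0, "rz": 0, "jaw": 0.0},
  {"tx": 0, "ty": 0.006, "tz": 0, "rx": 0, "ry": 0, "rz": 0, "jaw": 0.0},
])

```text
time_s: 6.25
position: [0.4998, -0.1908, 0.2026]
tcp_rot: [-180.0, -0.0, 100.9]
ft_force: [-2.2, -0.9, 1.5]
grip_width: 0.0
grasp_force: 0.9
```

```bash
python3 d.py -44.5 -53 26; sed -i 's/for t,z in (("jig",.012),("lino_block",.034))/for t,z in (("lino_block",.034),)/; s/imwrite(f"pics/imwrite(f"\/tmp\//' m.py; python3 m.py 2>/dev/null| grep -v crop
```

```text
tip jig [-61.4 -53.2] 29.6 yaw 90.03595960116986 F jig [-2.3 -0.4] 1.5 t 6.25
delta tool mm [ 0.2 16.8  3.6]
top lino_block 0.87 [[179.0, 350.0], [176.0, 357.0], [153.0, 345.0], [166.0, 325.0]] [[0.2419, 0.2529], [0.2254, 0.2594], [0.2533, 0.3152], [0.3008, 0.2864]] [(18, np.float64(158.6)), (62, np.float64(63.5)), (56, np.float64(-31.3)), (68, np.float64(-150.4))]
top lino_block 0.58 [[437.0, 302.0], [458.0, 346.0], [426.0, 360.0], [405.0, 316.0]] [[0.3614, -0.3716], [0.2555, -0.4209], [0.2217, -0.3419], [0.3267, -0.2921]] [(117, np.float64(-155.0)), (86, np.float64(113.2)), (116, np.float64(25.4)), (87, np.float64(-66.4))]
top lino_block 0.55 [[349.0, 209.0], [342.0, 232.0], [337.0, 235.0], [333.0, 213.0]] [[0.5902, -0.1549], [0.532, -0.1375], [0.5243, -0.1251], [0.5796, -0.1149]] [(61, np.float64(163.4)), (15, np.float64(121.7)), (56, np.float64(10.4)), (41, np.float64(-75.1))]
scene lino_block 0.8 [[308.0, 389.0], [346.0, 420.0], [305.0, 475.0], [264.0, 440.0]] [[0.3226, -0.3069], [0.3493, -0.391], [0.2459, -0.4334], [0.215, -0.35]] [(88, np.float64(-72.4)), (112, np.float64(-157.7)), (89, np.float64(110.3)), (116, np.float64(21.8))]
scene lino_block 0.69 [[199.0, 218.0], [190.0, 253.0], [154.0, 251.0], [166.0, 217.0]] [[0.3212, 0.2566], [0.2586, 0.1443], [0.1879, 0.1958], [0.2503, 0.3053]] [(129, np.float64(-119.1)), (87, np.float64(143.9)), (126, np.float64(60.3)), (86, np.float64(-34.4))]
scene lino_block 0.56 [[378.0, 278.0], [404.0, 304.0], [374.0, 325.0], [358.0, 308.0]] [[0.5875, -0.1517], [0.5905, -0.2403], [0.5056, -0.2522], [0.5026, -0.1991]] [(89, np.float64(-88.1)), (86, np.float64(-172.0)), (53, np.float64(93.2)), (97, np.float64(29.2))]
```

Call:
jog_arm([
  {"tx": 0, "ty": 0.0, "tz": 0.004, "rx": 0, "ry": 0, "rz": 0, "jaw": 0.0},
  {"tx": 0, "ty": 0.002, "tz": 0, "rx": 0, "ry": 0, "rz": 0, "jaw": 0.0},
  {"tx": 0, "ty": 0.002, "tz": 0, "rx": 0, "ry": 0, "rz": 0, "jaw": 0.0},
  {"tx": 0, "ty": 0.002, "tz": 0, "rx": 0, "ry": 0, "rz": 0, "jaw": 0.0},
  {"tx": 0, "ty": 0.002, "tz": 0, "rx": 0, "ry": 0, "rz": 0, "jaw": 0.0},
  {"tx": 0, "ty": 0.002, "tz": 0, "rx": 0, "ry": 0, "rz": 0, "jaw": 0.0},
  {"tx": 0, "ty": 0.002, "tz": 0, "rx": 0, "ry": 0, "rz": 0, "jaw": 0.0},
  {"tx": 0, "ty": 0.002, "tz": 0, "rx": 0, "ry": 0, "rz": 0, "jaw": 0.0},
  {"tx": 0, "ty": 0.001, "tz": 0, "rx": 0, "ry": 0, "rz": 0, "jaw": 0.0},
  {"tx": 0, "ty": 0, "tz": 0, "rx": 0, "ry": 0, "rz": 0, "jaw": 0.0},
])

```text
time_s: 7.45
position: [0.5137, -0.189, 0.2006]
tcp_rot: [-179.9, 0.1, 100.9]
ft_force: [-13.6, -2.2, 25.0]
grip_width: -0.001
grasp_force: 12.4
```

```bash
python3 d.py -44.5 -53 26
```

```text
tip jig [-47.6 -54.4] 27.6 yaw 90.04403992186417 F jig [-13.8   0.4] 25.0 t 7.45
delta tool mm [1.1 2.9 1.6]
```

Call:
jog_arm([
  {"tx": 0, "ty": 0.0, "tz": -0.005, "rx": 0, "ry": 0, "rz": 0, "jaw": 0.0},
  {"tx": 0, "ty": 0.0, "tz": 0, "rx": 0, "ry": 0, "rz": 0, "jaw": 0.0},
  {"tx": 0, "ty": 0.0, "tz": 0, "rx": 0, "ry": 0, "rz": 0, "jaw": 0.0},
  {"tx": 0, "ty": 0.0, "tz": 0, "rx": 0, "ry": 0, "rz": 0, "jaw": 0.0},
  {"tx": 0, "ty": 0.0, "tz": 0, "rx": 0, "ry": 0, "rz": 0, "jaw": 0.0},
  {"tx": 0, "ty": 0.001, "tz": 0, "rx": 0, "ry": 0, "rz": 0, "jaw": 0.0},
  {"tx": 0, "ty": 0.001, "tz": 0, "rx": 0, "ry": 0, "rz": 0, "jaw": 0.0},
  {"tx": 0, "ty": 0, "tz": 0, "rx": 0, "ry": 0, "rz": 0, "jaw": 0.0},
  {"tx": 0, "ty": 0, "tz": 0, "rx": 0, "ry": 0, "rz": 0, "jaw": 0.0},
  {"tx": 0, "ty": 0, "tz": 0, "rx": 0, "ry": 0, "rz": 0, "jaw": 0.0},
])

```text
time_s: 8.45
position: [0.5161, -0.1877, 0.2035]
tcp_rot: [180.0, 0.0, 100.9]
ft_force: [0.1, -0.8, -0.4]
grip_width: -0.0
grasp_force: 0.1
```

```bash
python3 d.py -44.5 -53 26
python3 - <<'E'
from h import *
im=viewer.get_image("scene")
x,y=270,190
k=cv2.resize(im["color"][y:y+150,x:x+200],None,fx=4,fy=4,interpolation=cv2.INTER_CUBIC)
cv2.imwrite("pics/s3.png",k[:,:,::-1])
E
```

```text
tip jig [-44.7 -53.3] 30.5 yaw 90.02645768455945 F jig [-0.1 -0.8] -0.4 t 8.45
delta tool mm [0.3 0.3 4.5]
```

View pics/s3.png

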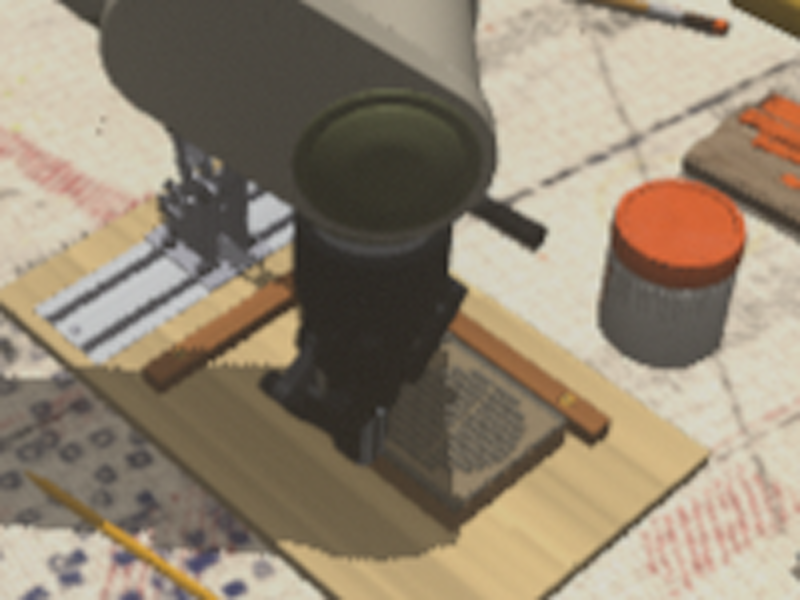

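The block (crop 480,410) still has a narrow gap to the far fence. The earlier Fz of 25 N was the tip touching the board, so the shut tip is about 186 mm ahead of the TCP. I'll keep pushing at this height.

Call:
jog_arm([
  {"tx": 0, "ty": 0.001, "tz": 0, "rx": 0, "ry": 0, "rz": 0, "jaw": 0.0},
  {"tx": 0, "ty": 0.001, "tz": 0, "rx": 0, "ry": 0, "rz": 0, "jaw": 0.0},
  {"tx": 0, "ty": 0.001, "tz": 0, "rx": 0, "ry": 0, "rz": 0, "jaw": 0.0},
  {"tx": 0, "ty": 0.001, "tz": 0, "rx": 0, "ry": 0, "rz": 0, "jaw": 0.0},
  {"tx": 0, "ty": 0.001, "tz": 0, "rx": 0, "ry": 0, "rz": 0, "jaw": 0.0},
  {"tx": 0, "ty": 0, "tz": 0, "rx": 0, "ry": 0, "rz": 0, "jaw": 0.0},
  {"tx": 0, "ty": 0, "tz": 0, "rx": 0, "ry": 0, "rz": 0, "jaw": 0.0},
  {"tx": 0, "ty": 0, "tz": 0, "rx": 0, "ry": 0, "rz": 0, "jaw": 0.0},
  {"tx": 0, "ty": 0, "tz": 0, "rx": 0, "ry": 0, "rz": 0, "jaw": 0.0},
  {"tx": 0, "ty": 0, "tz": 0, "rx": 0, "ry": 0, "rz": 0, "jaw": 0.0},
])

```text
time_s: 9.5
position: [0.521, -0.1868, 0.2035]
tcp_rot: [180.0, 0.0, 100.9]
ft_force: [-0.7, -0.2, -0.2]
grip_width: 0.001
grasp_force: 0.0
```

```bash
python3 d.py -44.5 -53 26
```

```text
tip jig [-39.7 -53.3] 30.5 yaw 90.02328432319884 F jig [-0.7 -0. ] -0.2 t 9.5
delta tool mm [ 0.3 -4.7  4.5]
```

Call:
jog_arm([
  {"tx": 0, "ty": 0.001, "tz": 0, "rx": 0, "ry": 0, "rz": 0, "jaw": 0.0},
  {"tx": 0, "ty": 0.001, "tz": 0, "rx": 0, "ry": 0, "rz": 0, "jaw": 0.0},
  {"tx": 0, "ty": 0.001, "tz": 0, "rx": 0, "ry": 0, "rz": 0, "jaw": 0.0},
  {"tx": 0, "ty": 0.001, "tz": 0, "rx": 0, "ry": 0, "rz": 0, "jaw": 0.0},
  {"tx": 0, "ty": 0.0005, "tz": 0, "rx": 0, "ry": 0, "rz": 0, "jaw": 0.0},
  {"tx": 0, "ty": 0.0005, "tz": 0, "rx": 0, "ry": 0, "rz": 0, "jaw": 0.0},
  {"tx": 0, "ty": 0.0005, "tz": 0, "rx": 0, "ry": 0, "rz": 0, "jaw": 0.0},
  {"tx": 0, "ty": 0.0005, "tz": 0, "rx": 0, "ry": 0, "rz": 0, "jaw": 0.0},
  {"tx": 0, "ty": 0.0005, "tz": 0, "rx": 0, "ry": 0, "rz": 0, "jaw": 0.0},
  {"tx": 0, "ty": 0.0005, "tz": 0, "rx": 0, "ry": 0, "rz": 0, "jaw": 0.0},
])

```text
time_s: 10.5
position: [0.5261, -0.1861, 0.2032]
tcp_rot: [-179.5, -0.1, 101.0]
ft_force: [-23.1, -6.6, 12.1]
grip_width: 0.002
grasp_force: 12.2
```

```bash
python3 d.py -44.5 -53 26
```

```text
tip jig [-36.1 -53.2] 30.2 yaw 90.08214981290557 F jig [-24.   -2.2] 12.1 t 10.5
delta tool mm [ 0.6 -9.8  4.3]
```

Call:
jog_arm([
  {"tx": 0, "ty": -0.015, "tz": 0, "rx": 0, "ry": 0, "rz": 0, "jaw": 0.0},
  {"tx": 0, "ty": 0, "tz": -0.03, "rx": 0, "ry": 0, "rz": 0, "jaw": 0.0},
  {"tx": -0.01, "ty": 0, "tz": -0.03, "rx": 0, "ry": 0, "rz": 0, "jaw": 0.0},
  {"tx": -0.025, "ty": 0.02, "tz": 0, "rx": 0, "ry": 0, "rz": 0, "jaw": 0.0},
  {"tx": -0.025, "ty": 0.025, "tz": 0, "rx": 0, "ry": 0, "rz": 0, "jaw": 0.0},
  {"tx": -0.03, "ty": 0.025, "tz": 0, "rx": 0, "ry": 0, "rz": 0, "jaw": 0.0},
  {"tx": 0, "ty": 0, "tz": 0, "rx": 0, "ry": 0, "rz": 0, "jaw": 0.0},
  {"tx": 0, "ty": 0, "tz": 0.025, "rx": 0, "ry": 0, "rz": 0, "jaw": 0.0},
  {"tx": 0, "ty": 0, "tz": 0.025, "rx": 0, "ry": 0, "rz": 0, "jaw": 0.0},
  {"tx": 0, "ty": 0, "tz": 0.007, "rx": 0, "ry": 0, "rz": 0, "jaw": 0.0},
])

```text
time_s: 11.5
position: [0.5982, -0.2627, 0.2037]
tcp_rot: [-179.8, -0.2, 100.9]
ft_force: [-0.0, 0.3, -1.3]
grip_width: 0.002
grasp_force: 0.0
```

```bash
python3 d.py 18 -71 31
python3 - <<'E'
from h import *
im=viewer.get_image("top")
x,y=250,153
k=cv2.resize(im["color"][y:y+150,x:x+200],None,fx=4,fy=4,interpolation=cv2.INTER_CUBIC)
cv2.imwrite("pics/t3.png",np.clip(k[:,:,::-1].astype(int)*1.6,0,255).astype(np.uint8))
E
```

```text
tip jig [  21.1 -141.8] 30.7 yaw 90.02820276318825 F jig [0.  0.2] -1.3 t 11.5
delta tool mm [71.4 -3.6 -0. ]
```

View pics/t3.png

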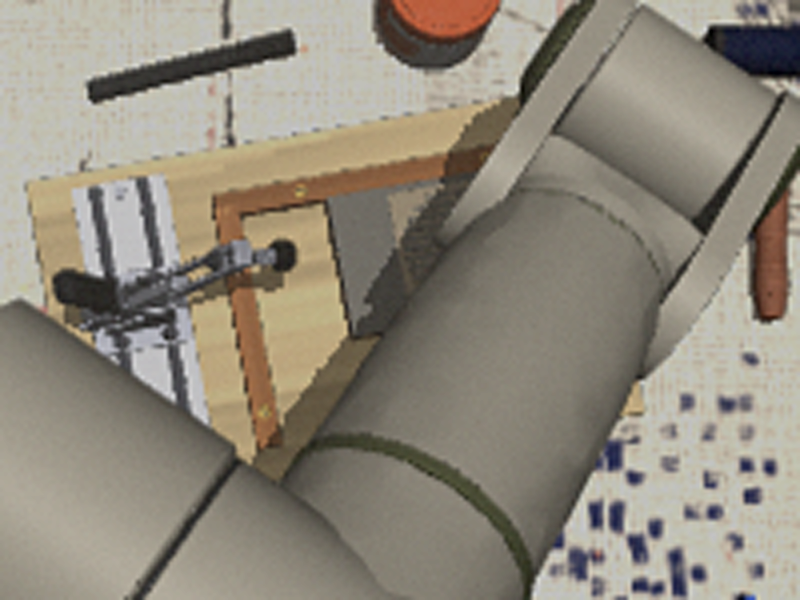

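The block is now flush along the far fence, with its left edge at crop x≈340 and the left fence at 245. Next I push it left.

Call:
jog_arm([
  {"tx": 0.007, "ty": 0, "tz": 0, "rx": 0, "ry": 0, "rz": 0, "jaw": 0.0},
  {"tx": 0.007, "ty": 0, "tz": 0, "rx": 0, "ry": 0, "rz": 0, "jaw": 0.0},
  {"tx": 0.006, "ty": 0, "tz": 0, "rx": 0, "ry": 0, "rz": 0, "jaw": 0.0},
  {"tx": 0.006, "ty": 0, "tz": 0, "rx": 0, "ry": 0, "rz": 0, "jaw": 0.0},
  {"tx": 0.006, "ty": 0, "tz": 0, "rx": 0, "ry": 0, "rz": 0, "jaw": 0.0},
  {"tx": 0.006, "ty": 0, "tz": 0, "rx": 0, "ry": 0, "rz": 0, "jaw": 0.0},
  {"tx": 0.006, "ty": 0, "tz": 0, "rx": 0, "ry": 0, "rz": 0, "jaw": 0.0},
  {"tx": 0.006, "ty": 0, "tz": 0, "rx": 0, "ry": 0, "rz": 0, "jaw": 0.0},
  {"tx": 0.005, "ty": 0, "tz": 0, "rx": 0, "ry": 0, "rz": 0, "jaw": 0.0},
  {"tx": 0.005, "ty": 0, "tz": 0, "rx": 0, "ry": 0, "rz": 0, "jaw": 0.0},
])

```text
time_s: 12.55
position: [0.5877, -0.2047, 0.2075]
tcp_rot: [179.9, 0.1, 100.9]
ft_force: [0.5, -4.5, 5.1]
grip_width: -0.005
grasp_force: 2.9
```

```bash
python3 d.py 18 -71 31
```

```text
tip jig [ 22.7 -83.8] 34.5 yaw 90.0171038333719 F jig [-0.4 -4.5] 5.1 t 12.55
delta tool mm [12.4 -4.4  3.5]
```

Call:
jog_arm([
  {"tx": 0, "ty": 0, "tz": 0.002, "rx": 0, "ry": 0, "rz": 0, "jaw": 0.0},
  {"tx": 0.002, "ty": 0, "tz": 0, "rx": 0, "ry": 0, "rz": 0, "jaw": 0.0},
  {"tx": 0.002, "ty": 0, "tz": 0, "rx": 0, "ry": 0, "rz": 0, "jaw": 0.0},
  {"tx": 0.002, "ty": 0, "tz": 0, "rx": 0, "ry": 0, "rz": 0, "jaw": 0.0},
  {"tx": 0.002, "ty": 0, "tz": 0, "rx": 0, "ry": 0, "rz": 0, "jaw": 0.0},
  {"tx": 0.001, "ty": 0, "tz": 0, "rx": 0, "ry": 0, "rz": 0, "jaw": 0.0},
  {"tx": 0.001, "ty": 0, "tz": 0, "rx": 0, "ry": 0, "rz": 0, "jaw": 0.0},
  {"tx": 0.001, "ty": 0, "tz": 0, "rx": 0, "ry": 0, "rz": 0, "jaw": 0.0},
  {"tx": 0.001, "ty": 0, "tz": 0, "rx": 0, "ry": 0, "rz": 0, "jaw": 0.0},
  {"tx": 0.001, "ty": 0, "tz": 0, "rx": 0, "ry": 0, "rz": 0, "jaw": 0.0},
])

```text
time_s: 13.55
position: [0.5859, -0.1933, 0.2074]
tcp_rot: [179.7, 0.4, 100.9]
ft_force: [1.5, -10.6, 15.0]
grip_width: -0.001
grasp_force: 7.2
```

```bash
python3 d.py 18 -71 31
```

```text
tip jig [ 23.6 -73.1] 34.4 yaw 90.00689888616114 F jig [ -0.5 -10.7] 15.0 t 13.55
delta tool mm [ 0.9 -4.7  3.4]
```

Run:
```python
from h import *
a=[]
for c,x,y in (("scene",290,200),("top",270,160)):
    im=viewer.get_image(c)
    k=cv2.resize(im["color"][y:y+100,x:x+130],None,fx=3,fy=3,interpolation=cv2.INTER_CUBIC)
    a.append(np.clip(k[:,:,::-1].astype(int)*(1.8 if c=="top" else 1.7),0,255).astype(np.uint8))
w=viewer.get_image("wrist")["color"][:,:,::-1]
a=np.hstack(a); w=cv2.resize(w,(390,292)); a=np.vstack([a,np.hstack([w,np.zeros((292,390,3),np.uint8)])])
cv2.imwrite("pics/c4.png",a); print(a.shape)
```

```text
(592, 780, 3)
```

View pics/c4.png

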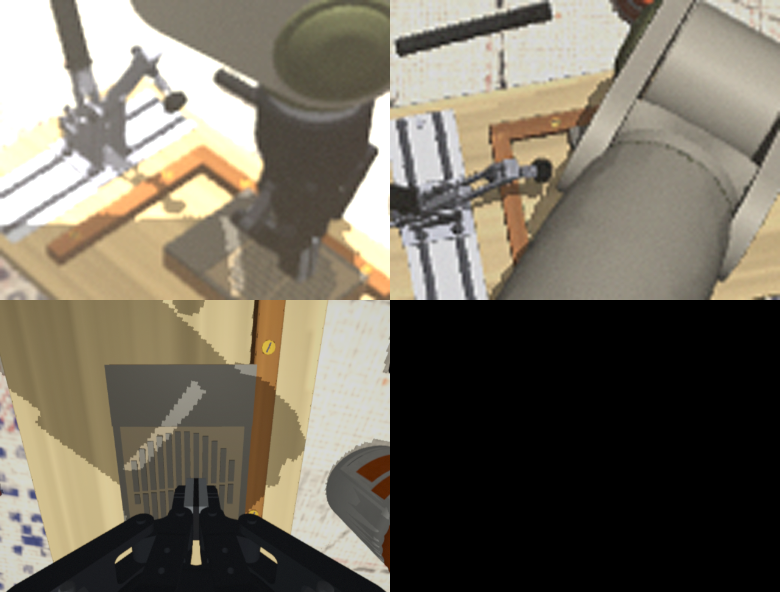

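Run:
```python
from h import *
from d import J,tool
im=viewer.get_image("wrist"); o,R,p=tool()
s=640/390
w=back(im,[(105*s,65*s),(256*s,65*s),(119*s,127*s),(244*s,127*s)],.034)
print(((w[:,:2]-J[:2])@R2(J[2])*1e3).round(1))
for L in(.173,.186): print(L,(proj(im,[p+R@[0,0,L]])/s).round(0))
im=viewer.get_image("scene"); 
for L in(.173,.186): print(L,((proj(im,[p+R@[0,0,L]])-[290,200])*3).round(0))
```

```text
[[-29.5   9.3]
 [ 59.6   9.2]
 [-25.3 -28.3]
 [ 55.  -28.5]]
0.173 [[195. 189.]]
0.186 [[195. 180.]]
0.173 [[298. 271.]]
0.186 [[297. 283.]]
```

The wrist view back-projects the block's left edge to jig y=+9 mm, flush with the far fence (x 59.6). So the tip had ridden onto the block top, which means the tip length really is 173 mm. I'll lift off, go back and push at a lower height.

Call:
jog_arm([
  {"tx": 0, "ty": 0, "tz": -0.02, "rx": 0, "ry": 0, "rz": 0, "jaw": 0.0},
  {"tx": -0.02, "ty": -0.004, "tz": 0, "rx": 0, "ry": 0, "rz": 0, "jaw": 0.0},
  {"tx": -0.03, "ty": 0, "tz": 0, "rx": 0, "ry": 0, "rz": 0, "jaw": 0.0},
  {"tx": -0.02, "ty": 0, "tz": 0, "rx": 0, "ry": 0, "rz": 0, "jaw": 0.0},
  {"tx": 0, "ty": 0, "tz": 0, "rx": 0, "ry": 0, "rz": 0, "jaw": 0.0},
  {"tx": 0, "ty": 0, "tz": 0.012, "rx": 0, "ry": 0, "rz": 0, "jaw": 0.0},
  {"tx": 0, "ty": 0, "tz": 0.012, "rx": 0, "ry": 0, "rz": 0, "jaw": 0.0},
  {"tx": 0, "ty": 0, "tz": 0.008, "rx": 0, "ry": 0, "rz": 0, "jaw": 0.0},
  {"tx": 0, "ty": 0, "tz": 0, "rx": 0, "ry": 0, "rz": 0, "jaw": 0.0},
  {"tx": 0, "ty": 0, "tz": 0, "rx": 0, "ry": 0, "rz": 0, "jaw": 0.0},
])

```text
time_s: 14.8
position: [0.5945, -0.2609, 0.1923]
tcp_rot: [-180.0, -0.0, 100.9]
ft_force: [0.1, -0.1, -0.2]
grip_width: -0.003
grasp_force: 0.0
```

```bash
python3 d.py 18 -71 19
```

```text
tip jig [  18.3 -139.9] 19.3 yaw 90.05067111240973 F jig [ 0.1 -0.1] -0.2 t 14.8
delta tool mm [68.9 -0.3  0.3]
```

Call:
jog_arm([
  {"tx": 0.007, "ty": 0, "tz": 0, "rx": 0, "ry": 0, "rz": 0, "jaw": 0.0},
  {"tx": 0.005, "ty": 0, "tz": 0, "rx": 0, "ry": 0, "rz": 0, "jaw": 0.0},
  {"tx": 0.005, "ty": 0, "tz": 0, "rx": 0, "ry": 0, "rz": 0, "jaw": 0.0},
  {"tx": 0.005, "ty": 0, "tz": 0, "rx": 0, "ry": 0, "rz": 0, "jaw": 0.0},
  {"tx": 0.006, "ty": 0, "tz": 0, "rx": 0, "ry": 0, "rz": 0, "jaw": 0.0},
  {"tx": 0.006, "ty": 0, "tz": 0, "rx": 0, "ry": 0, "rz": 0, "jaw": 0.0},
  {"tx": 0.006, "ty": 0, "tz": 0, "rx": 0, "ry": 0, "rz": 0, "jaw": 0.0},
  {"tx": 0.006, "ty": 0, "tz": 0, "rx": 0, "ry": 0, "rz": 0, "jaw": 0.0},
  {"tx": 0.005, "ty": 0, "tz": 0, "rx": 0, "ry": 0, "rz": 0, "jaw": 0.0},
  {"tx": 0.004, "ty": 0, "tz": 0, "rx": 0, "ry": 0, "rz": 0, "jaw": 0.0},
])

```text
time_s: 15.8
position: [0.5839, -0.2068, 0.1925]
tcp_rot: [180.0, 0.0, 100.9]
ft_force: [0.7, -2.6, 1.3]
grip_width: -0.0
grasp_force: 1.0
```

```bash
python3 d.py 18 -71 19
```

```text
tip jig [ 18.3 -84.8] 19.5 yaw 90.0334920320185 F jig [ 0.2 -2.7] 1.3 t 15.8
delta tool mm [13.8 -0.2  0.5]
```

Good, z is holding and the force is about 2.7 N. I'll finish the slide.

Call:
jog_arm([
  {"tx": 0.003, "ty": 0, "tz": 0, "rx": 0, "ry": 0, "rz": 0, "jaw": 0.0},
  {"tx": 0.003, "ty": 0, "tz": 0, "rx": 0, "ry": 0, "rz": 0, "jaw": 0.0},
  {"tx": 0.0015, "ty": 0, "tz": 0, "rx": 0, "ry": 0, "rz": 0, "jaw": 0.0},
  {"tx": 0.0015, "ty": 0, "tz": 0, "rx": 0, "ry": 0, "rz": 0, "jaw": 0.0},
  {"tx": 0.001, "ty": 0, "tz": 0, "rx": 0, "ry": 0, "rz": 0, "jaw": 0.0},
  {"tx": 0.001, "ty": 0, "tz": 0, "rx": 0, "ry": 0, "rz": 0, "jaw": 0.0},
  {"tx": 0.0005, "ty": 0, "tz": 0, "rx": 0, "ry": 0, "rz": 0, "jaw": 0.0},
  {"tx": 0.0005, "ty": 0, "tz": 0, "rx": 0, "ry": 0, "rz": 0, "jaw": 0.0},
  {"tx": 0.0005, "ty": 0, "tz": 0, "rx": 0, "ry": 0, "rz": 0, "jaw": 0.0},
  {"tx": 0, "ty": 0, "tz": 0, "rx": 0, "ry": 0, "rz": 0, "jaw": 0.0},
])

```text
time_s: 16.8
position: [0.5816, -0.1949, 0.1924]
tcp_rot: [-180.0, -0.0, 100.9]
ft_force: [0.3, -2.2, 0.9]
grip_width: -0.003
grasp_force: 0.8
```

```bash
python3 d.py 18 -71 19
```

```text
tip jig [ 18.2 -72.7] 19.4 yaw 90.02047183331584 F jig [-0.2 -2.2] 0.9 t 16.8
delta tool mm [ 1.7 -0.2  0.4]
```

Call:
jog_arm([
  {"tx": 0.0005, "ty": 0, "tz": 0, "rx": 0, "ry": 0, "rz": 0, "jaw": 0.0},
  {"tx": 0.0005, "ty": 0, "tz": 0, "rx": 0, "ry": 0, "rz": 0, "jaw": 0.0},
  {"tx": 0.0005, "ty": 0, "tz": 0, "rx": 0, "ry": 0, "rz": 0, "jaw": 0.0},
  {"tx": 0.0005, "ty": 0, "tz": 0, "rx": 0, "ry": 0, "rz": 0, "jaw": 0.0},
  {"tx": 0.0005, "ty": 0, "tz": 0, "rx": 0, "ry": 0, "rz": 0, "jaw": 0.0},
  {"tx": 0.0005, "ty": 0, "tz": 0, "rx": 0, "ry": 0, "rz": 0, "jaw": 0.0},
  {"tx": 0.0005, "ty": 0, "tz": 0, "rx": 0, "ry": 0, "rz": 0, "jaw": 0.0},
  {"tx": 0.0005, "ty": 0, "tz": 0, "rx": 0, "ry": 0, "rz": 0, "jaw": 0.0},
  {"tx": 0, "ty": 0, "tz": 0, "rx": 0, "ry": 0, "rz": 0, "jaw": 0.0},
  {"tx": 0, "ty": 0, "tz": 0, "rx": 0, "ry": 0, "rz": 0, "jaw": 0.0},
])

```text
time_s: 17.8
position: [0.5809, -0.1927, 0.1929]
tcp_rot: [180.0, 0.2, 100.9]
ft_force: [0.0, -12.0, -0.0]
grip_width: 0.0
grasp_force: 6.4
```

```bash
python3 d.py 18 -71 19
```

```text
tip jig [ 18.  -71.1] 19.9 yaw 90.01067662203464 F jig [ -2.2 -11.7] -0.0 t 17.8
delta tool mm [-0.6  0.1  0.9]
```

Call:
jog_arm([
  {"tx": -0.01, "ty": 0, "tz": 0, "rx": 0, "ry": 0, "rz": 0, "jaw": 0.0},
  {"tx": 0, "ty": 0, "tz": -0.03, "rx": 0, "ry": 0, "rz": 0, "jaw": 0.0},
  {"tx": 0, "ty": -0.01, "tz": -0.02, "rx": 0, "ry": 0, "rz": 0, "jaw": 0.0},
  {"tx": 0.015, "ty": -0.025, "tz": 0, "rx": 0, "ry": 0, "rz": 0, "jaw": 0.0},
  {"tx": 0.02, "ty": -0.025, "tz": 0, "rx": 0, "ry": 0, "rz": 0, "jaw": 0.0},
  {"tx": 0.02, "ty": -0.015, "tz": 0, "rx": 0, "ry": 0, "rz": 0, "jaw": 0.0},
  {"tx": 0, "ty": 0, "tz": 0, "rx": 0, "ry": 0, "rz": 0, "jaw": 0.0},
  {"tx": 0, "ty": 0, "tz": 0.02, "rx": 0, "ry": 0, "rz": 0, "jaw": 0.0},
  {"tx": 0, "ty": 0, "tz": 0.02, "rx": 0, "ry": 0, "rz": 0, "jaw": 0.0},
  {"tx": 0, "ty": 0, "tz": 0.011, "rx": 0, "ry": 0, "rz": 0, "jaw": 0.0},
])

```text
time_s: 18.8
position: [0.4989, -0.1613, 0.19]
tcp_rot: [-179.9, -0.1, 100.9]
ft_force: [1.0, 0.6, 0.3]
grip_width: -0.004
grasp_force: 0.0
```

```bash
python3 d.py -37 -20 19
```

```text
tip jig [-56.8 -23.7] 17.0 yaw 90.01139256689663 F jig [1.1 0.4] 0.3 t 18.8
delta tool mm [ 4.  19.6 -2. ]
```

Call:
jog_arm([
  {"tx": 0, "ty": 0.004, "tz": -0.001, "rx": 0, "ry": 0, "rz": 0, "jaw": 0.0},
  {"tx": 0, "ty": 0.004, "tz": 0, "rx": 0, "ry": 0, "rz": 0, "jaw": 0.0},
  {"tx": 0, "ty": 0.003, "tz": 0, "rx": 0, "ry": 0, "rz": 0, "jaw": 0.0},
  {"tx": 0, "ty": 0.002, "tz": 0, "rx": 0, "ry": 0, "rz": 0, "jaw": 0.0},
  {"tx": 0, "ty": 0.002, "tz": 0, "rx": 0, "ry": 0, "rz": 0, "jaw": 0.0},
  {"tx": 0, "ty": 0.001, "tz": 0, "rx": 0, "ry": 0, "rz": 0, "jaw": 0.0},
  {"tx": 0, "ty": 0.001, "tz": 0, "rx": 0, "ry": 0, "rz": 0, "jaw": 0.0},
  {"tx": 0, "ty": 0.001, "tz": 0, "rx": 0, "ry": 0, "rz": 0, "jaw": 0.0},
  {"tx": 0, "ty": 0.001, "tz": 0, "rx": 0, "ry": 0, "rz": 0, "jaw": 0.0},
  {"tx": 0, "ty": 0.0, "tz": 0, "rx": 0, "ry": 0, "rz": 0, "jaw": 0.0},
])

```text
time_s: 19.8
position: [0.5146, -0.1586, 0.193]
tcp_rot: [-179.3, -0.2, 101.0]
ft_force: [-35.7, -10.4, 22.9]
grip_width: -0.005
grasp_force: 19.3
```

```bash
python3 d.py -37 -20 19
```

```text
tip jig [-43.  -23.8] 20.0 yaw 90.11510209862166 F jig [-37.1  -3.5] 22.9 t 19.8
delta tool mm [4.3 3.8 0.9]
```

x is firmly home: contact came at −43.5, against an expected −44.5. I'll back off and rise to above the clamp.

Call:
jog_arm([
  {"tx": 0, "ty": -0.015, "tz": 0, "rx": 0, "ry": 0, "rz": 0, "jaw": 0.0},
  {"tx": 0, "ty": 0, "tz": -0.04, "rx": 0, "ry": 0, "rz": 0, "jaw": 0.0},
  {"tx": 0, "ty": 0, "tz": -0.045, "rx": 0, "ry": 0, "rz": 0, "jaw": 0.0},
  {"tx": 0, "ty": 0, "tz": -0.045, "rx": 0, "ry": 0, "rz": 0, "jaw": 0.0},
  {"tx": 0, "ty": 0, "tz": -0.05, "rx": 0, "ry": 0, "rz": 0, "jaw": 0.0},
  {"tx": 0.04, "ty": 0.018, "tz": 0, "rx": 0, "ry": 0, "rz": 0, "jaw": 0.0},
  {"tx": 0.04, "ty": 0.018, "tz": 0, "rx": 0, "ry": 0, "rz": 0, "jaw": 0.0},
  {"tx": 0.04, "ty": 0.018, "tz": 0, "rx": 0, "ry": 0, "rz": 0, "jaw": 0.0},
  {"tx": 0.04, "ty": 0.018, "tz": 0, "rx": 0, "ry": 0, "rz": 0, "jaw": 0.0},
  {"tx": 0, "ty": 0, "tz": 0, "rx": 0, "ry": 0, "rz": 0, "jaw": 0.0},
])

```text
time_s: 20.8
position: [0.5433, 0.0147, 0.373]
tcp_rot: [179.9, -0.0, 101.2]
ft_force: [0.2, -0.9, 0.3]
grip_width: 0.003
grasp_force: 0.0
```

```bash
python3 d.py 15 138 150
python3 - <<'E'
from h import *
from d import J,tool
im=viewer.get_image("scene")
o,R,p=tool()
q=np.array([[.06,.06,.034],[.06,-.06,.034],[-.03,-.06,.034],[-.03,.06,.034]])
x,y=250,180
def crop(im,x,y,f,pts):
    k=cv2.resize(im["color"][y:y+150,x:x+195],None,fx=f,fy=f,interpolation=cv2.INTER_CUBIC)
    for u,v in pts: cv2.circle(k,(int((u-x+.5)*f),int((v-y+.5)*f)),2,(0,255,0),-1)
    return k
a=crop(im,250,180,4,proj(im,j2w(J,q)))
cv2.imwrite("pics/c5.png",np.clip(a[:,:,::-1].astype(int)*1.2,0,255).astype(np.uint8))
E
```

```text
tip jig [ 20.4 140.5] 200.0 yaw 90.32027016530034 F jig [ 0.1 -0.9] 0.3 t 20.8
delta tool mm [-2.4 -5.3 50. ]
```

View pics/c5.png

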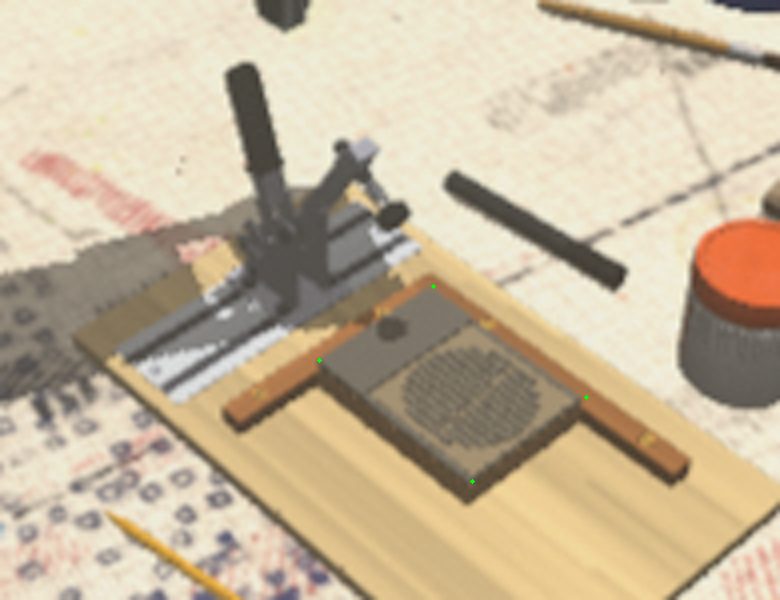

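The block is home in the corner: its four predicted corner dots match the picture, and both faces are flush. The handle is still open (grip at crop 245,100). Next I compute the handle path.

```bash
cat > path.py <<'E'
import numpy as np
from scipy.interpolate import PchipInterpolator as P
q=[0,.37,.71,1.03,1.34,1.66,1.85,2.16,2.23]
e=[(51,144),(76,138),(96,131),(112,124),(124,116),(135,106),(140,98),(147,74),(148,64)]
r=[(15,32),(19,35),(23,39),(26,43),(28,48),(29.5,53),(30,55),(30,57.5),(30,57.5)]
E,Rr=P(q,e),P(q,r)
for s in (95,):
  for t in [0,.2,.4,.6,.8,1,1.2,1.4,1.6,1.75,1.9,2,2.1,2.16,2.2,2.23]:
    u=E(t)-Rr(t); u/=np.linalg.norm(u); n=np.array([-u[1],u[0]]); c=Rr(t)+s*u+7.5*n
    print(t,"tool jig y",(c[0]-11+120).round(1),"tip z",(c[1]+12).round(1),"handle tilt",np.degrees(np.arctan2(u[1],u[0])).round())
E
python3 path.py
```

```text
0 tool jig y 145.9 tip z 136.7 handle tilt 72.0
0.2 tool jig y 157.9 tip z 135.3 handle tilt 66.0
0.4 tool jig y 169.1 tip z 133.5 handle tilt 60.0
0.6 tool jig y 179.7 tip z 131.4 handle tilt 55.0
0.8 tool jig y 189.3 tip z 128.9 handle tilt 49.0
1 tool jig y 197.8 tip z 126.0 handle tilt 44.0
1.2 tool jig y 205.3 tip z 123.2 handle tilt 39.0
1.4 tool jig y 212.2 tip z 120.0 handle tilt 34.0
1.6 tool jig y 218.4 tip z 115.8 handle tilt 28.0
1.75 tool jig y 222.3 tip z 111.9 handle tilt 24.0
1.9 tool jig y 226.0 tip z 106.5 handle tilt 20.0
2 tool jig y 228.4 tip z 101.4 handle tilt 16.0
2.1 tool jig y 230.8 tip z 95.0 handle tilt 11.0
2.16 tool jig y 232.0 tip z 90.2 handle tilt 8.0
2.2 tool jig y 232.9 tip z 85.9 handle tilt 5.0
2.23 tool jig y 233.4 tip z 82.2 handle tilt 3.0
```

Call:
jog_arm([
  {"tx": -0.006, "ty": -0.005, "tz": 0, "rx": 0, "ry": 0, "rz": 0.005, "jaw": 0.0},
  {"tx": 0, "ty": 0, "tz": 0.02, "rx": 0, "ry": 0, "rz": 0, "jaw": 0.0},
  {"tx": 0, "ty": 0, "tz": 0.02, "rx": 0, "ry": 0, "rz": 0, "jaw": 0.0},
  {"tx": 0, "ty": 0, "tz": 0.015, "rx": 0, "ry": 0, "rz": 0, "jaw": 0.0},
  {"tx": 0, "ty": 0, "tz": 0.008, "rx": 0, "ry": 0, "rz": 0, "jaw": 0.0},
  {"tx": 0, "ty": 0, "tz": 0, "rx": 0, "ry": 0, "rz": 0, "jaw": 0.0},
  {"tx": 0.005, "ty": 0, "tz": 0, "rx": 0, "ry": 0, "rz": 0, "jaw": 0.0},
  {"tx": 0.006, "ty": 0, "tz": 0.001, "rx": 0, "ry": 0, "rz": 0, "jaw": 0.0},
  {"tx": 0.006, "ty": 0, "tz": 0.001, "rx": 0, "ry": 0, "rz": 0, "jaw": 0.0},
  {"tx": 0.006, "ty": 0, "tz": 0.001, "rx": 0, "ry": 0, "rz": 0, "jaw": 0.0},
])

```text
time_s: 21.85
position: [0.535, 0.0268, 0.3069]
tcp_rot: [179.9, 0.0, 100.6]
ft_force: [0.5, 0.0, 1.5]
grip_width: 0.001
grasp_force: 0.5
```

```bash
python3 d.py 15 198 126
```

```text
tip jig [ 14.4 153.8] 133.9 yaw 89.7560024154566 F jig [ 0.5 -0.1] 1.5 t 21.85
delta tool mm [44.1  0.5  7.8]
```

Call:
jog_arm([
  {"tx": 0.008, "ty": 0, "tz": 0, "rx": 0, "ry": 0, "rz": 0, "jaw": 0.0},
  {"tx": 0.008, "ty": 0, "tz": 0.0005, "rx": 0, "ry": 0, "rz": 0, "jaw": 0.0},
  {"tx": 0.0055, "ty": 0, "tz": 0.001, "rx": 0, "ry": 0, "rz": 0, "jaw": 0.0},
  {"tx": 0.0055, "ty": 0, "tz": 0.0013, "rx": 0, "ry": 0, "rz": 0, "jaw": 0.0},
  {"tx": 0.005, "ty": 0, "tz": 0.0013, "rx": 0, "ry": 0, "rz": 0, "jaw": 0.0},
  {"tx": 0.005, "ty": 0, "tz": 0.0015, "rx": 0, "ry": 0, "rz": 0, "jaw": 0.0},
  {"tx": 0.0045, "ty": 0, "tz": 0.0015, "rx": 0, "ry": 0, "rz": 0, "jaw": 0.0},
  {"tx": 0.004, "ty": 0, "tz": 0.0015, "rx": 0, "ry": 0, "rz": 0, "jaw": 0.0},
  {"tx": 0.004, "ty": 0, "tz": 0.0015, "rx": 0, "ry": 0, "rz": 0, "jaw": 0.0},
  {"tx": 0.004, "ty": 0, "tz": 0.0017, "rx": 0, "ry": 0, "rz": 0, "jaw": 0.0},
])

```text
time_s: 22.85
position: [0.5252, 0.0791, 0.2947]
tcp_rot: [180.0, 0.0, 100.6]
ft_force: [-0.1, 0.1, 4.8]
grip_width: 0.001
grasp_force: 1.7
```

```bash
python3 d.py 15 212 120
python3 - <<'E'
from h import *
from d import J
im=viewer.get_image("scene"); print([(np.round(r["pixel"][::-1],1).tolist(),round(r["p"],2)) for r in models.pinpoint("scene","handle_end")[:2]])
for e in [(112,124),(124,116),(135,106)]: print(e,proj(im,j2w(J,[[.015,.12+e[0]/1e3,.012+e[1]/1e3]])).round(1))
E
```

```text
tip jig [ 14.6 207.1] 121.7 yaw 89.7334449315073 F jig [-0.1  0.1] 4.8 t 22.85
delta tool mm [4.9 0.4 1.7]
[([289.7, 191.3], 0.8)]
(112, 124) [[294.2 191.5]]
(124, 116) [[291.2 192. ]]
(135, 106) [[288.6 193.3]]
```

Call:
jog_arm([
  {"tx": 0.004, "ty": 0, "tz": 0.002, "rx": 0, "ry": 0, "rz": 0, "jaw": 0.0},
  {"tx": 0.004, "ty": 0, "tz": 0.0022, "rx": 0, "ry": 0, "rz": 0, "jaw": 0.0},
  {"tx": 0.0035, "ty": 0, "tz": 0.0023, "rx": 0, "ry": 0, "rz": 0, "jaw": 0.0},
  {"tx": 0.0025, "ty": 0, "tz": 0.0023, "rx": 0, "ry": 0, "rz": 0, "jaw": 0.0},
  {"tx": 0.0025, "ty": 0, "tz": 0.0025, "rx": 0, "ry": 0, "rz": 0, "jaw": 0.0},
  {"tx": 0.002, "ty": 0, "tz": 0.003, "rx": 0, "ry": 0, "rz": 0, "jaw": 0.0},
  {"tx": 0.0017, "ty": 0, "tz": 0.003, "rx": 0, "ry": 0, "rz": 0, "jaw": 0.0},
  {"tx": 0.0015, "ty": 0, "tz": 0.003, "rx": 0, "ry": 0, "rz": 0, "jaw": 0.0},
  {"tx": 0.001, "ty": 0, "tz": 0.003, "rx": 0, "ry": 0, "rz": 0, "jaw": 0.0},
  {"tx": 0.001, "ty": 0, "tz": 0.003, "rx": 0, "ry": 0, "rz": 0, "jaw": 0.0},
])

```text
time_s: 23.95
position: [0.5207, 0.1022, 0.2681]
tcp_rot: [-180.0, -0.0, 100.6]
ft_force: [-0.2, 1.1, 2.4]
grip_width: 0.003
grasp_force: 1.2
```

```bash
python3 d.py 15 233 84
```

```text
tip jig [ 14.5 230.7] 95.1 yaw 89.73238270977735 F jig [0.1 1.2] 2.4 t 23.95
delta tool mm [ 2.4  0.4 11.1]
```

Call:
jog_arm([
  {"tx": 0.001, "ty": 0, "tz": 0.002, "rx": 0, "ry": 0, "rz": 0, "jaw": 0.0},
  {"tx": 0.001, "ty": 0, "tz": 0.002, "rx": 0, "ry": 0, "rz": 0, "jaw": 0.0},
  {"tx": 0, "ty": 0, "tz": 0.002, "rx": 0, "ry": 0, "rz": 0, "jaw": 0.0},
  {"tx": 0, "ty": 0, "tz": 0.002, "rx": 0, "ry": 0, "rz": 0, "jaw": 0.0},
  {"tx": 0, "ty": 0, "tz": 0.002, "rx": 0, "ry": 0, "rz": 0, "jaw": 0.0},
  {"tx": 0, "ty": 0, "tz": 0.001, "rx": 0, "ry": 0, "rz": 0, "jaw": 0.0},
  {"tx": 0, "ty": 0, "tz": 0.001, "rx": 0, "ry": 0, "rz": 0, "jaw": 0.0},
  {"tx": 0, "ty": 0, "tz": 0.001, "rx": 0, "ry": 0, "rz": 0, "jaw": 0.0},
  {"tx": 0, "ty": 0, "tz": 0, "rx": 0, "ry": 0, "rz": 0, "jaw": 0.0},
  {"tx": 0, "ty": 0, "tz": 0, "rx": 0, "ry": 0, "rz": 0, "jaw": 0.0},
])

```text
time_s: 24.95
position: [0.5205, 0.1041, 0.2554]
tcp_rot: [180.0, 0.0, 100.6]
ft_force: [0.6, -0.1, -0.2]
grip_width: -0.003
grasp_force: 0.0
```

```bash
python3 d.py 15 233 84
python3 - <<'E'
from h import *
from d import J
im=viewer.get_image("scene"); print([(np.round(r["pixel"][::-1],1).tolist(),round(r["p"],2)) for r in models.pinpoint("scene","handle_end")[:2]])
for e in [(140,98),(147,74),(148,64)]: print(e,proj(im,j2w(J,[[.015,.12+e[0]/1e3,.012+e[1]/1e3]])).round(1))
E
```

```text
tip jig [ 14.6 232.5] 82.4 yaw 89.73829741244357 F jig [ 0.6 -0.2] -0.2 t 24.95
delta tool mm [ 0.5  0.4 -1.6]
[([284.4, 204.0], 0.71)]
(140, 98) [[287.5 195. ]]
(147, 74) [[286.4 201.6]]
(148, 64) [[286.4 204.6]]
```

The force has dropped to zero and the handle end matches the shut position. I'll retreat up and check.

Call:
jog_arm([
  {"tx": 0, "ty": 0, "tz": -0.01, "rx": 0, "ry": 0, "rz": 0, "jaw": 0.0},
  {"tx": 0, "ty": 0, "tz": -0.03, "rx": 0, "ry": 0, "rz": 0, "jaw": 0.0},
  {"tx": 0, "ty": 0, "tz": -0.03, "rx": 0, "ry": 0, "rz": 0, "jaw": 0.0},
  {"tx": 0, "ty": 0, "tz": -0.03, "rx": 0, "ry": 0, "rz": 0, "jaw": 0.0},
  {"tx": 0.03, "ty": 0, "tz": -0.03, "rx": 0, "ry": 0, "rz": 0, "jaw": 0.0},
  {"tx": 0.03, "ty": 0, "tz": 0, "rx": 0, "ry": 0, "rz": 0, "jaw": 0.0},
  {"tx": 0.03, "ty": 0, "tz": 0, "rx": 0, "ry": 0, "rz": 0, "jaw": 0.0},
  {"tx": 0, "ty": 0, "tz": 0, "rx": 0, "ry": 0, "rz": 0, "jaw": 0.0},
  {"tx": 0, "ty": 0, "tz": 0, "rx": 0, "ry": 0, "rz": 0, "jaw": 0.0},
  {"tx": 0, "ty": 0, "tz": 0, "rx": 0, "ry": 0, "rz": 0, "jaw": 0.0},
])

```text
time_s: 26.05
position: [0.504, 0.1918, 0.3856]
tcp_rot: [180.0, 0.0, 100.6]
ft_force: [-0.9, -0.5, -0.4]
grip_width: -0.002
grasp_force: 0.0
```

Run:
```python
from h import *
from d import J
im=viewer.get_image("scene"); print([(np.round(r["pixel"][::-1],1).tolist(),round(r["p"],2)) for r in models.pinpoint("scene","handle_end")[:2]])
q=np.array([[.06,.06,.034],[.06,-.06,.034],[-.03,-.06,.034],[-.03,.06,.034],[.015,.268,.076]])
x,y,f=250,180,4
k=cv2.resize(im["color"][y:y+150,x:x+195],None,fx=f,fy=f,interpolation=cv2.INTER_CUBIC)
for u,v in proj(im,j2w(J,q)): cv2.circle(k,(int((u-x+.5)*f),int((v-y+.5)*f)),2,(0,255,0),-1)
cv2.imwrite("pics/c6.png",np.clip(k[:,:,::-1].astype(int)*1.2,0,255).astype(np.uint8))
```

```text
[([287.8, 202.0], 0.97)]
```

View pics/c6.png

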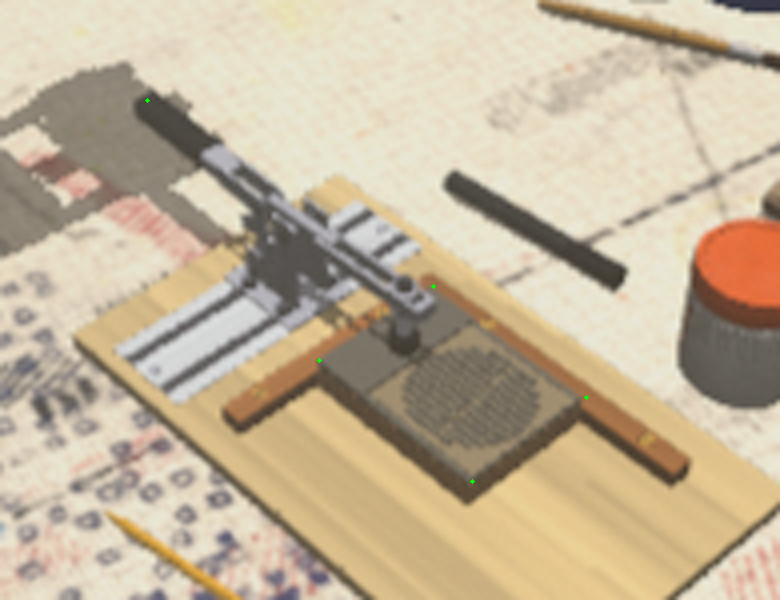

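The clamp is shut, with the handle nearly level (end at crop 147,105). Its foot (crop 403,335) is on the block, the block is flush in the corner, the bystanders are untouched and the arm is clear. I'm handing in.

```bash
python3 -c "
from station import bot
print(bot.sign_off())"
```

```text
the job is handed in; nothing more can be done
None
```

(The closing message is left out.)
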